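# Open the filter bay of the nail dust collector

### The job

Open the filter bay of the white nail dust collector without lifting anything: press the red snap tab fully in with the fingertips, then push the released grey filter cover along its rails, over the sunken tab, until the filter is fully uncovered. The cover stays in its rails, the tab stays pressed in, and the two polish bottles and the little pigment jar beside the unit are left standing where they are.

Things in the scene. Friction and masses are not known exactly. Their poses are not given: they have to be found in the camera images.
- collector: White nail dust collector fixed to the table, 181 x 94 x 53.5 mm. Origin on the table under the centre of the cover's seat; x: the way the cover slides off, z up. Housing from x -45 to 136, y -47 to 47 mm. Deck 40 mm high. Rear stop 49 mm high (x -45 to -39.5), front stop and side rails 53.5 mm high; the rails' lips reach in to y = +-37.5 mm over the cover, so it cannot be lifted out.
- filter_center (a point): Centre of the filter opening (64 mm along x, 66 mm along y) in the deck, at collector (0, 0, 40) mm; a blue filter with white pleats lies in it, hidden under the cover at the start. It is fully uncovered once the cover has slid 70 mm.
- snap_tab (a joint): Depth of the red snap tab in m: 0 standing up (blocks the cover after about 3 mm), 0.0095 fully in (top 40.5 mm above the table). Starts at 0 to 0.0015. Moves straight down against about 4 N of friction and a little damping; no spring, stays where it is left. The cover passes over it once it is 7.5 mm in.
- tab_top (a point): Centre of the red tab's top face, 40 mm (x) by 30 mm (y), with white ridges; at collector (61, 0, 50) mm when standing up, moving down with the tab. Its edge (x = 41 mm) is 3 mm from the cover's edge. Press anywhere on it.
- cover: Loose grey slotted cover, a plate 76 (x) x 80 (y) x 6 mm, about 0.15 kg. Origin: centre of its underside, at collector (0, 0, 43) mm within 1.5 mm when on its seat, axes parallel; plate top 49 mm above the table. Slides freely on ledges between the rails along collector +x, up to 92 mm where it meets the front stop.
- push_rib (a point): Middle of the upright rear face (facing collector -x) of the rib across the cover's top, at cover (-23, 0, 13) mm. The rib is 60 mm long (y), stands 14 mm above the plate (top 63 mm above the table), with a slope on its +x side. The plate continues 15 mm behind this face.
- red_polish: Loose red nail polish bottle with a black cap, 27 x 34 x 74 mm, standing on the table beside the unit; origin at the centre of its underside. Bystander.
- blue_polish: Loose blue nail polish bottle with a silver cap, 27 x 34 x 88 mm, standing on the table beside the unit; origin at the centre of its underside. Bystander.
- pigment_pot: Loose small pigment jar with a black lid, 32 mm across, 23 mm high, standing on the table beside the unit; origin at the centre of its underside. Bystander.
There are look-alikes about, which are no part of the job. What is shaped like the collector but orange is not meant.

How it is judged (in metres and radians):
On the way, in this order (a step that is already met when the one before it is completed fails the run):
1. the snap tab is pressed in while the cover is still on its seat (value of joint snap_tab above 0.0075 m and x of cover in the frame of collector below 0.012 m), for 0.1 s.
2. the released cover is pushed off its seat until the filter is fully uncovered (x of cover in the frame of collector above 0.07 m), for 0.2 s.
At the end, for the whole second after the job is handed in: The tab is at least 7.5 mm in, the cover lies flat and at rest in its rails at least 70 mm along them from its seat (filter fully uncovered), and the bystanders stand upright within 20 mm of where they were (value of joint snap_tab above 0.0075 m and x of cover in the frame of collector between 0.07 and 0.097 m and z of cover in the frame of collector between 0.04 and 0.048 m and angle between cover's own z axis and vertical below 0.06 rad and linear speed of cover below 0.01 m/s and angle between each of red_polish, blue_polish, pigment_pot's own z axis and vertical below 0.15 rad and distance of each of red_polish, blue_polish, pigment_pot from where it was at the start of the episode below 0.02 m); the robot touches nothing.
It fails at once if the cover is lifted or tipped out of its rails (z of cover in the frame of collector above 0.05 m or angle between cover's own z axis and vertical above 0.15 rad).
It fails at once if a bottle or the pigment jar is tipped or moved more than 20 mm (distance of any of red_polish, blue_polish, pigment_pot from where it was at the start of the episode above 0.02 m or angle between any of red_polish, blue_polish, pigment_pot's own z axis and vertical above 0.3 rad).
It also fails if it takes over 40 s, if anything falls off the work surface, if the arm or the gripper's body presses on something with over 40 N, if the wrist force passes 120 N, or if a joint passes its speed limit or range.

### The arm

A 6-joint arm with a two-finger parallel gripper is mounted at the origin on a cart in front of the work surface, level with it; the furniture and walls round the work are solid. World frame = base frame: x ahead of the robot, y to its left, z up, the work surface at z = 0. Lengths are in mm, angles in rad, forces in N, time in s.
With the tool pointing down it reaches from about 275 to 750 mm from the base axis. Payload 10.2 kg.
Tool frame: the origin (TCP) lies midway between the tips of the shut fingers; the grasp point (between the pads) lies 19 mm behind it; z points along the fingers, y is the line along which they close (so a half turn about z gives the same grasp; the last joint's range is limited). The gripper opens to 85 mm and grips with 20 to 120 N. Pads are 22 mm wide; open, the fingers measure 114 mm over their backs; the gripper's body (76 mm by 85 mm) begins 54 mm behind the grasp point. The pads swing forward as they close: fully open they stand 13 mm farther back than shut.
Start: joints at [-1.356, 0.313, 1.498, -0, 1.331, -0.223], TCP at [222.561, -475.497, 231.294] pointing down, gripper open.
Joint ranges: [-2.94, 2.94], [-0.97, 2.17], [0.19, 2.56], [-1.23, 4.37], [0.02, 3.11], [-2.88, 2.88]. Speed limits (rad/s): [2.39, 2.39, 3.01, 3.14, 3.14, 3.14].

### API

Orientations are given as a unit quaternion [w, x, y, z].
In Python, from rig import sense, capture, finish_job, find_in, place_of gives the robot as it stands. The module is installed in compiled form; this text tells all that it offers.
- The arm moves only by the shell command python3 -m jog 'ROWS' [FORCE]. ROWS is JSON, a list of rows, each an object of numbers: "tx", "ty", "tz": the shift along the tool's x, y, z in mm; "ax", "ay", "az": the turn, a rotation vector about the tool's x, y, z in rad; "jaw": the closure, from -1 (fully open) to 1 (shut), so that 0 is half open. In form: [{"tx": .., "ty": .., "tz": .., "ax": .., "ay": .., "az": .., "jaw": ..}, ...]. A call has 1 to 5 rows; each row shifts and turns the commanded pose from where the row before left it, along the tool's axes as they then stand; what a row does not reach is not made up. A row lasts 1/8 s, in which the tool goes at most 62.5 mm and 10.7 degrees, less where a joint would pass 70% of its speed; a pose out of reach is approached as far as the arm can. A call with a gripper value outside its range is refused whole. The fingers move at their own pace and stop on an object; FORCE is the grip in N (left out, the last holds). Time passes only in rows, so rows that do not move let the fingers close. It gives the time, the measured TCP pose, the force, the opening and the grip force at its end, in the units of the state.
- sense(): the state, without advancing time (a new reading comes with each control period).
- capture(name): name is "scene" or "top" or "wrist"; returns a dict with "color" (384x512x3 uint8, red, green, blue), "depth" (384x512 float32, mm along the optical axis (not along the pixel's ray), 0 where there is no reading), "fx", "fy", "cx", "cy" (pixels), "camera_from_world" (4x4, takes a point from world to camera coordinates); the wrist camera has in their place "mount" (4x4, takes a point from camera to tool coordinates, whose origin is the TCP and whose axes are the flange's). Camera axes: x right, y up, looking along -z (the intrinsics and any distortion apply to the point x, -y, -z); pixel columns grow to the right and rows downward; lengths in mm; the calibration is good to about 2 mm. A picture is of the moment at which its call begins: read the wrist's pose just before it.
- finish_job(): hands the job in; it is judged then, once.
Trained networks look in the newest picture that a camera, given by its name, has taken for a name from the list of things; names that differ only in an ending like _2 or _b are one class to them, and where a whole thing is asked for, a point or a joint stands for the part that bears it (a point fixed in the world has none). Each returns a list of dicts, best first, with "conf" (0 to 1); they miss things now and then, are a little off and sometimes report something else, mostly with a low value. They report only what shows in the picture. A call takes as long as a camera call. They do not tell look-alikes from the thing itself.
- find_in(query, camera): "centre" ([column, row] in pixels, amid what is visible of it).
- place_of(query, camera): "centre" ([column, row] in pixels: a listed point, or the origin of a listed thing).
The state is a dict: "time_s": time; "joints": joint angles; "dq": joint speeds; "tau": joint torques, N m; "eef_pos": TCP position; "ee_rot": TCP orientation; "force": force on the tool from outside, world axes, zero at the start; "wrist_torque": the same for the moment, N m; "grip_width": opening from 0.0 (shut) to 1.0 (fully open); "grip_force": force on a finger pad.
Only numpy, scipy, OpenCV 4.12 (cv2) and the standard library are available. Lean on these libraries where they do the work, as an engineer would, in place of code of your own. Each camera call takes 0.05 s, during which the arm holds its last target. There are 200 camera calls.

## Working session

There is one attempt and no reset: what is moved stays moved. The work goes in short steps, Python scripts to look and compute and a shell command to move; the robot and the scene stay as the last step left them, time stands still between calls to the robot, and variables do not carry over. Pictures are saved under pics/ and viewed, at most 10 in all, crops included, and the job is handed in when it is done.

```bash
mkdir -p pics
cat > h.py <<'E'
import numpy as np,cv2
from rig import *
def pt(c,px,z=None):
    # world point at pixel: from depth (z None) or on plane z
    T=np.linalg.inv(c["camera_from_world"]);u,v=px
    d=np.array([(u-c["cx"])/c["fx"],-(v-c["cy"])/c["fy"],-1.])
    o=T[:3,3];r=T[:3,:3]@d
    s=(z-o[2])/r[2] if z is not None else float(np.median(c["depth"][int(v)-1:int(v)+2,int(u)-1:int(u)+2]))
    return o+s*r
def save(c,n,box=None,k=1):
    im=c["color"][...,::-1]
    if box: im=im[box[1]:box[3],box[0]:box[2]]
    cv2.imwrite("pics/"+n,cv2.resize(im,None,fx=k,fy=k,interpolation=cv2.INTER_CUBIC))
E
python3 - <<'E'
from h import *
s=sense();print(s["eef_pos"],s["ee_rot"],s["time_s"])
ims=[]
for n in("top","scene"):
    c=capture(n);save(c,n+"0.png",k=1.5)
    for q in("collector","tab_top","push_rib","filter_center","cover","red_polish","blue_polish","pigment_pot"):
        for r in place_of(q,n)[:3]:
            print(n,q,np.round(r["centre"]),round(r["conf"],2),np.round(pt(c,r["centre"])))
print(sense()["time_s"])
E
```

```text
[ 222.48869802 -475.22811961  230.70922513] [-6.71650354e-04  9.76137587e-01  2.17151931e-01 -5.73932053e-06] 0.0
top collector [195. 186.] 0.97 [546.   1.  49.]
top collector [281. 247.] 0.8 [ 362. -275.   30.]
top collector [360. 250.] 0.63 [ 360. -523.   37.]
top tab_top [177. 170.] 0.56 [595.  58.  47.]
top tab_top [268. 233.] 0.56 [ 404. -232.   50.]
top tab_top [345. 233.] 0.49 [ 411. -474.   47.]
top push_rib [201. 192.] 0.8 [527. -19.  49.]
top filter_center [358. 248.] 0.73 [ 366. -519.   33.]
top filter_center [281. 249.] 0.64 [ 356. -277.   30.]
top cover [192. 188.] 0.86 [538.  11.  47.]
top cover [163. 210.] 0.68 [466.  98.  39.]
top red_polish [219. 157.] 0.53 [640. -73.  40.]
top red_polish [177. 173.] 0.23 [585.  58.  50.]
top blue_polish [166. 212.] 0.39 [460.  89.  41.]
top pigment_pot [188. 224.] 0.62 [424.  20.  20.]
scene collector [210. 185.] 0.93 [507. -19.  28.]
scene collector [316. 287.] 0.86 [ 315. -540.   41.]
scene collector [238. 246.] 0.58 [ 320. -299.   37.]
scene tab_top [314. 257.] 0.71 [ 397. -481.   47.]
scene tab_top [238. 221.] 0.64 [ 394. -236.   47.]
scene tab_top [206. 162.] 0.56 [579.  63.  49.]
scene push_rib [207. 173.] 0.83 [518.   1.  56.]
scene filter_center [320. 271.] 0.93 [ 374. -513.   34.]
scene filter_center [251. 179.] 0.74 [ 199. -450.  346.]
scene filter_center [209. 178.] 0.67 [511. -17.  48.]
scene cover [212. 175.] 0.83 [528. -11.  51.]
scene red_polish [248. 178.] 0.39 [ 200. -442.  345.]
scene blue_polish [173. 185.] 0.72 [449.  87.  15.]
scene pigment_pot [182. 199.] 0.58 [419.  12.   6.]
0.9
```

View pics/top0.png

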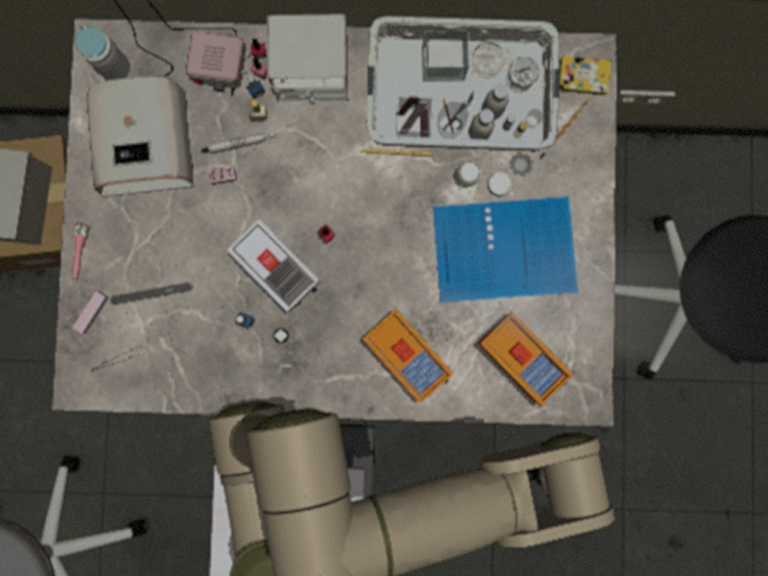

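View pics/scene0.png

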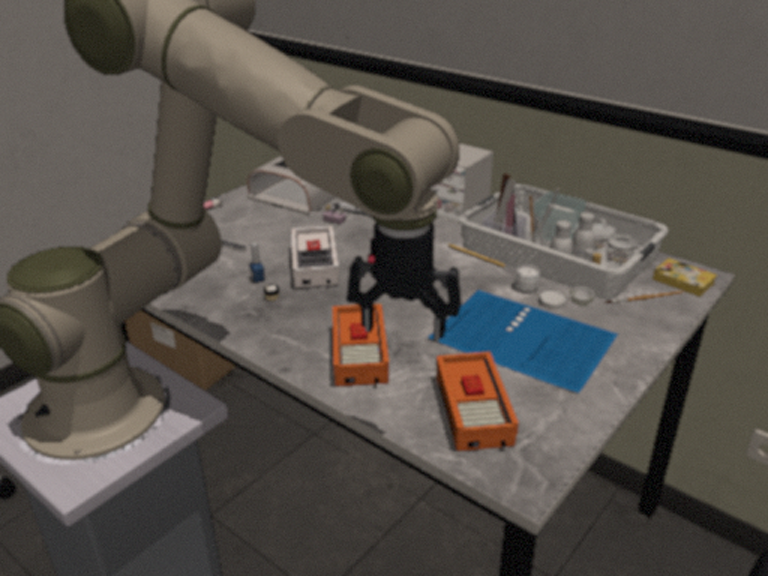

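The top picture shows three collector-shaped units: one white at about (182,177) px and two orange at (271,237) and (350,239). The white one fits, because orange is not meant. Red bottle is at (217,155), blue at (163,213) and the jar at (187,224). I'll confirm with a crop and get the yaw.

Run:
```python
from h import *
c=capture("top");save(c,"crop.png",(135,130,235,240),5)
im=c["color"].astype(int);m=np.zeros(im.shape[:2],np.uint8);m[140:215,145:210]=1
red=((im[...,0]>140)&(im[...,0]-im[...,1]>70)&(m>0))
ys,xs=np.nonzero(red);print("tab px",xs.mean(),ys.mean(),len(xs));t=pt(c,(xs.mean(),ys.mean()),50);print("tab",t)
# tall points: unproject depth
P=np.array([pt(c,(u,v)) for v in range(140,215) for u in range(145,215)])
q=P[(P[:,2]>30)&(P[:,2]<75)&(np.hypot(P[:,0]-555,P[:,1]-22)<125)]
r=cv2.minAreaRect(q[:,:2].astype(np.float32));print("rect",r,len(q))
n,l,st,ce=cv2.connectedComponentsWithStats(red.astype(np.uint8));print(st[1:])
g=((np.ptp(im,axis=2)<30)&(im.mean(2)<125)&(m>0));ys,xs=np.nonzero(g)
W=np.array([pt(c,(u,v),50) for u,v in zip(xs,ys)]);W=W[np.hypot(*(W[:,:2]-[535,0]).T)<60]
print("cover",W.mean(0),cv2.minAreaRect(W[:,:2].astype(np.float32)))
```

```text
tab px 178.35714285714286 172.8877551020408 98
tab [584.52679925  53.2906184   50.        ]
rect ((558.802001953125, 42.249691009521484), (190.91319274902344, 212.52659606933594), 88.64488983154297) 1810
[[172 167  14  13  98]]
cover [532.97688465   2.89700185  50.        ] ((533.67626953125, 6.9348602294921875), (116.41883850097656, 103.48193359375), 2.0377984046936035)
```

View pics/crop.png

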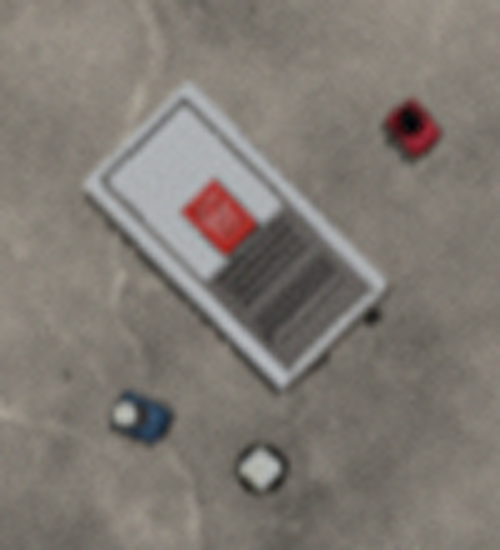

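The crop shows the white unit, with the red tab at crop px (220,217) and the grey cover toward the lower right. The cover slides off toward the upper left. Now the frame fit from the housing corners.

```bash
cat > fit.py <<'E'
from h import *
c=capture("top")
k=np.array([(190,87),(83,183),(283,388),(385,283)])/5+[135,130]
W=np.array([pt(c,p-0.4,52)[:2] for p in k]);print(W)
L=np.array([(136,-47),(136,47),(-45,47),(-45,-47)],float)
# rigid 2D fit (Kabsch)
a=L-L.mean(0);b=W-W.mean(0)
th=np.arctan2((a[:,0]*b[:,1]-a[:,1]*b[:,0]).sum(),(a*b).sum())
R=np.array([[np.cos(th),-np.sin(th)],[np.sin(th),np.cos(th)]]);t=W.mean(0)-R@L.mean(0)
print("yaw",np.degrees(th),"org",t,"resid",np.round(L@R.T+t-W,1));print("tab",R@[61,0]+t,"rib",R@[-23,0]+t)
E
python3 fit.py; python3 -m jog '[{"tx":55,"ty":-32,"jaw":1},{"tx":55,"ty":-32,"jaw":1},{"tx":55,"ty":-32,"jaw":1},{"tx":55,"ty":-32,"jaw":1},{"tx":55,"ty":-32,"jaw":1}]' 40
```

```text
[[665.62953379  74.35621761]
 [602.84539598 139.06816957]
 [477.88966445   8.6319649 ]
 [545.56572206 -52.73022786]]
yaw 46.33182328492092 org [541.5657048    9.41907125] resid [[ 3.8  1. ]
 [-1.4  1.2]
 [-1.4  0.7]
 [-1.1 -2.9]]
tab [583.68503075  53.54346791] rib [525.68464747  -7.21799635]schema error: expected keys tx, ty, tz, ax, ay, az, jaw
```

```bash
python3 -m jog '[{"tx":53,"ty":-32,"tz":0,"ax":0,"ay":0,"az":0,"jaw":1},{"tx":53,"ty":-32,"tz":0,"ax":0,"ay":0,"az":0,"jaw":1},{"tx":53,"ty":-32,"tz":0,"ax":0,"ay":0,"az":0,"jaw":1},{"tx":53,"ty":-32,"tz":0,"ax":0,"ay":0,"az":0,"jaw":1},{"tx":53,"ty":-32,"tz":0,"ax":0,"ay":0,"az":0,"jaw":1}]' 40
```

```text
time_s: 1.62
eef_pos: [395.5, -216.5, 231.5]
ee_rot: [0.0, 0.976, 0.217, 0.0]
force: [0.4, -1.5, 0.8]
grip_width: 0.002
grip_force: 0.0
```

```bash
python3 -m jog '[{"tx":53,"ty":-32,"tz":0,"ax":0,"ay":0,"az":0,"jaw":1},{"tx":53,"ty":-32,"tz":0,"ax":0,"ay":0,"az":0,"jaw":1},{"tx":40,"ty":-32,"tz":0,"ax":0,"ay":0,"az":0,"jaw":1},{"tx":0,"ty":0,"tz":0,"ax":0,"ay":0,"az":-0.18,"jaw":1},{"tx":0,"ty":0,"tz":0,"ax":0,"ay":0,"az":-0.18,"jaw":1}]'
```

```text
time_s: 2.25
eef_pos: [486.5, -68.7, 231.2]
ee_rot: [-0.0, 0.92, 0.392, -0.0]
force: [0.2, 0.0, 0.7]
grip_width: 0.0
grip_force: 0.0
```

```bash
python3 -m jog '[{"tx":50,"ty":-14,"tz":0,"ax":0,"ay":0,"az":0,"jaw":1},{"tx":40,"ty":0,"tz":0,"ax":0,"ay":0,"az":0,"jaw":1},{"tx":0,"ty":0,"tz":0,"ax":0,"ay":0,"az":0,"jaw":1},{"tx":0,"ty":0,"tz":0,"ax":0,"ay":0,"az":0,"jaw":1}]'
cat > wr.py <<'E'
import sys
from h import *
from scipy.spatial.transform import Rotation as Ro
s=sense();w,x,y,z=s["ee_rot"];T=np.eye(4);T[:3,:3]=Ro.from_quat([x,y,z,w]).as_matrix();T[:3,3]=s["eef_pos"]
c=capture("wrist");c["camera_from_world"]=np.linalg.inv(T@np.array(c["mount"]))
save(c,sys.argv[1],k=1.5)
print(s["time_s"],s["eef_pos"])
for q,z in(("tab_top",49),("push_rib",56),("cover",43),("collector",0)):
    for r in place_of(q,"wrist")[:2]:
        p=pt(c,r["centre"],z);d=T[:3,:3].T@(p-T[:3,3]);print(q,np.round(r["centre"]),round(r["conf"],2),"world",np.round(p,1),"tool",np.round(d,1),"depth-z",np.round(pt(c,r["centre"]),1))
E
python3 wr.py w1.png
```

```text
time_s: 2.75
eef_pos: [538.8, 4.5, 231.1]
ee_rot: [-0.0, 0.921, 0.388, -0.0]
force: [0.2, -0.7, -0.5]
grip_width: 0.002
grip_force: 0.0
2.75 [538.75408451   4.46021283 231.14722061]
tab_top [251.  99.] 0.6 world [584.5  56.3  49. ] tool [ 69.1  -3.4 182.1] depth-z [584.5  56.3  49.9]
push_rib [254. 188.] 0.58 world [525.4  -8.3  56. ] tool [-18.4  -0.6 175.2] depth-z [524.   -9.7  48.8]
cover [146. 151.] 0.73 world [469.7  96.2  43. ] tool [  17.6 -113.4  188.2] depth-z [467.8  96.9  37.6]
cover [252. 162.] 0.65 world [540.8  10.1  43. ] tool [  5.6  -2.4 188.1] depth-z [541.7  10.9  49.2]
```

View pics/w1.png

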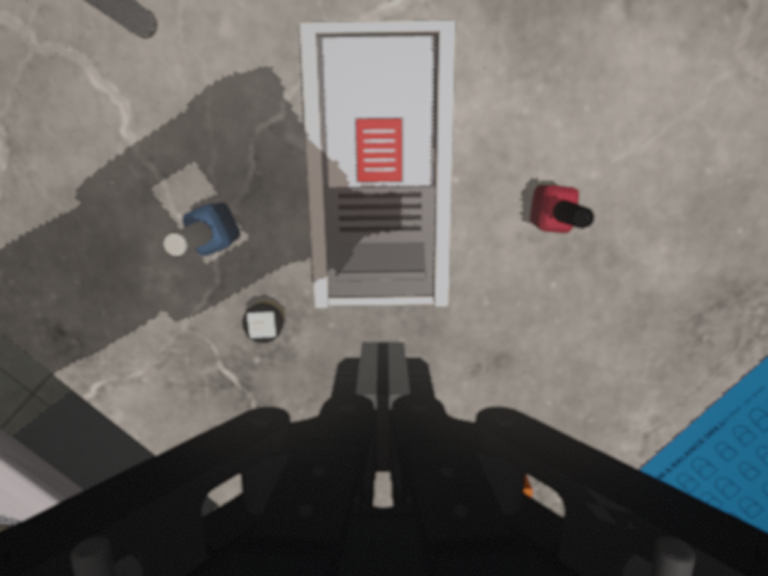

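The wrist picture shows the tab at (253,100) px and the rib's rear face near row 185. Both agree with the fit, and the unit is aligned with the tool axes. Bottles and jar are well clear. Going to press the tab.

```bash
python3 -m jog '[{"tx":35,"ty":-1,"tz":40,"ax":0,"ay":0,"az":0,"jaw":1},{"tx":34,"ty":-1,"tz":50,"ax":0,"ay":0,"az":0,"jaw":1},{"tx":0,"ty":0,"tz":50,"ax":0,"ay":0,"az":0,"jaw":1},{"tx":0,"ty":0,"tz":26,"ax":0,"ay":0,"az":0,"jaw":1},{"tx":0,"ty":0,"tz":0,"ax":0,"ay":0,"az":0,"jaw":1}]'
```

```text
time_s: 3.62
eef_pos: [584.9, 55.4, 63.8]
ee_rot: [-0.001, 0.922, 0.388, -0.002]
force: [1.2, 0.4, 0.9]
grip_width: -0.002
grip_force: 0.0
```

```bash
python3 -m jog '[{"tx":0,"ty":0,"tz":10,"ax":0,"ay":0,"az":0,"jaw":1},{"tx":0,"ty":0,"tz":5,"ax":0,"ay":0,"az":0,"jaw":1},{"tx":0,"ty":0,"tz":5,"ax":0,"ay":0,"az":0,"jaw":1},{"tx":0,"ty":0,"tz":3,"ax":0,"ay":0,"az":0,"jaw":1},{"tx":0,"ty":0,"tz":0,"ax":0,"ay":0,"az":0,"jaw":1}]'
```

```text
time_s: 4.25
eef_pos: [586.1, 55.5, 42.4]
ee_rot: [0.0, 0.922, 0.388, 0.0]
force: [0.8, -0.3, 0.6]
grip_width: -0.005
grip_force: 0.6
```

```bash
python3 -m jog '[{"tx":0,"ty":0,"tz":1.5,"ax":0,"ay":0,"az":0,"jaw":1},{"tx":0,"ty":0,"tz":1,"ax":0,"ay":0,"az":0,"jaw":1}]';python3 -m jog '[{"tx":0,"ty":0,"tz":1,"ax":0,"ay":0,"az":0,"jaw":1},{"tx":0,"ty":0,"tz":0,"ax":0,"ay":0,"az":0,"jaw":1}]'
```

```text
time_s: 4.5
eef_pos: [586.1, 55.5, 40.5]
ee_rot: [0.0, 0.921, 0.388, 0.0]
force: [-3.5, -0.9, 14.2]
grip_width: -0.005
grip_force: 6.9
time_s: 4.75
eef_pos: [586.2, 55.5, 40.4]
ee_rot: [0.0, 0.921, 0.389, 0.0]
force: [-5.9, -1.0, 17.0]
grip_width: 0.0
grip_force: 8.3
```

Tab bottomed out at 40.4 mm with a 17 N reaction, so it is fully in. Next I raise and go behind the rib.

```bash
python3 -m jog '[{"tx":0,"ty":0,"tz":-40,"ax":0,"ay":0,"az":0,"jaw":1},{"tx":-40,"ty":0,"tz":-10,"ax":0,"ay":0,"az":0,"jaw":1},{"tx":-40,"ty":0,"tz":0,"ax":0,"ay":0,"az":0,"jaw":1},{"tx":-30,"ty":0,"tz":0,"ax":0,"ay":0,"az":0,"jaw":1},{"tx":0,"ty":0,"tz":0,"ax":0,"ay":0,"az":0,"jaw":1}]'; python3 wr.py w2.png
```

```text
time_s: 5.38
eef_pos: [508.0, -23.9, 88.6]
ee_rot: [-0.0, 0.922, 0.387, -0.0]
force: [0.3, -0.0, 0.4]
grip_width: 0.0
grip_force: 0.0
5.375 [507.96617595 -23.94640108  88.61397867]
tab_top [253.  19.] 0.64 world [583.   53.9  49. ] tool [108.1  -0.9  39.6] depth-z [584.2  55.3  41. ]
push_rib [253. 181.] 0.89 world [524.1  -6.   56. ] tool [24.1 -1.  32.6] depth-z [525.3  -4.9  62.5]
cover [252. 135.] 0.95 world [540.7  11.6  43. ] tool [48.3 -1.4 45.6] depth-z [541.2  12.   49.6]
collector [137. 219.] 0.71 world [428.7  24.9   0. ] tool [-20.5 -90.7  88.7] depth-z [440.9  24.8  22.3]
```

View pics/w2.png

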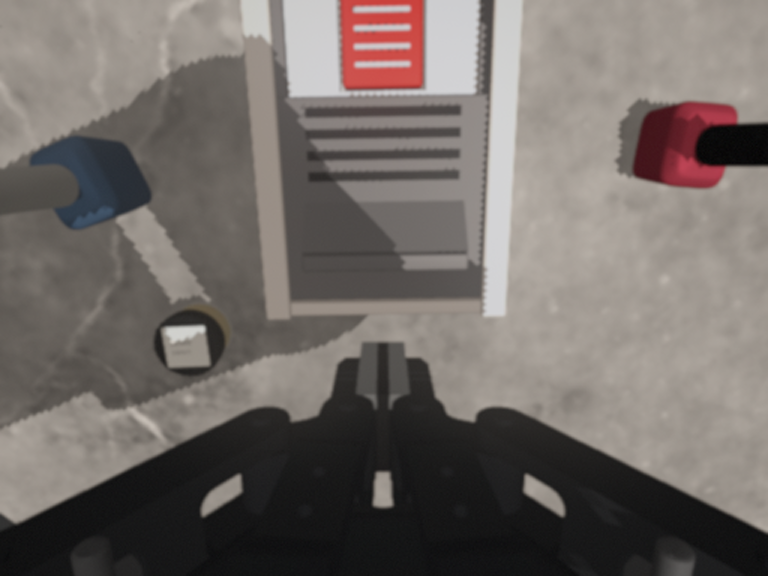

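The picture shows the tab sunk (depth reads z=41 mm), the cover still seated and the rib 24 mm ahead of the TCP. Descending behind it, then pushing.

```bash
python3 -m jog '[{"tx":0,"ty":0,"tz":20,"ax":0,"ay":0,"az":0,"jaw":1},{"tx":0,"ty":0,"tz":13,"ax":0,"ay":0,"az":0,"jaw":1},{"tx":0,"ty":0,"tz":0,"ax":0,"ay":0,"az":0,"jaw":1},{"tx":8,"ty":0,"tz":0,"ax":0,"ay":0,"az":0,"jaw":1},{"tx":5,"ty":0,"tz":0,"ax":0,"ay":0,"az":0,"jaw":1}]'
```

```text
time_s: 6.25
eef_pos: [518.9, -13.5, 56.4]
ee_rot: [0.0, 0.921, 0.389, 0.001]
force: [-0.5, -0.7, -1.2]
grip_width: -0.004
grip_force: 0.7
```

```bash
python3 -m jog '[{"tx":6,"ty":0,"tz":0,"ax":0,"ay":0,"az":0,"jaw":1},{"tx":8,"ty":0,"tz":0,"ax":0,"ay":0,"az":0,"jaw":1},{"tx":8,"ty":0,"tz":0,"ax":0,"ay":0,"az":0,"jaw":1},{"tx":8,"ty":0,"tz":0,"ax":0,"ay":0,"az":0,"jaw":1},{"tx":8,"ty":0,"tz":0,"ax":0,"ay":0,"az":0,"jaw":1}]'
```

```text
time_s: 6.88
eef_pos: [545.0, 13.8, 55.8]
ee_rot: [-0.0, 0.921, 0.388, -0.0]
force: [-1.2, -2.5, 2.6]
grip_width: 0.0
grip_force: 1.1
```

```bash
python3 -m jog '[{"tx":8,"ty":0,"tz":0,"ax":0,"ay":0,"az":0,"jaw":1},{"tx":8,"ty":0,"tz":0,"ax":0,"ay":0,"az":0,"jaw":1},{"tx":8,"ty":0,"tz":0,"ax":0,"ay":0,"az":0,"jaw":1},{"tx":8,"ty":0,"tz":0,"ax":0,"ay":0,"az":0,"jaw":1},{"tx":6,"ty":0,"tz":0,"ax":0,"ay":0,"az":0,"jaw":1}]'; python3 wr.py w3.png
```

```text
time_s: 7.5
eef_pos: [571.5, 40.9, 55.8]
ee_rot: [-0.0, 0.921, 0.388, -0.0]
force: [-2.3, -1.5, 1.9]
grip_width: -0.001
grip_force: 1.3
7.5 [571.47557583  40.94797257  55.75451775]
push_rib [256. 228.] 0.71 world [578.   46.9  56. ] tool [ 8.8  0.5 -0.2] depth-z [579.7  48.7  62. ]
cover [253. 170.] 0.85 world [595.1  66.3  43. ] tool [34.6 -0.8 12.8] depth-z [596.   67.1  48.6]
```

View pics/w3.png

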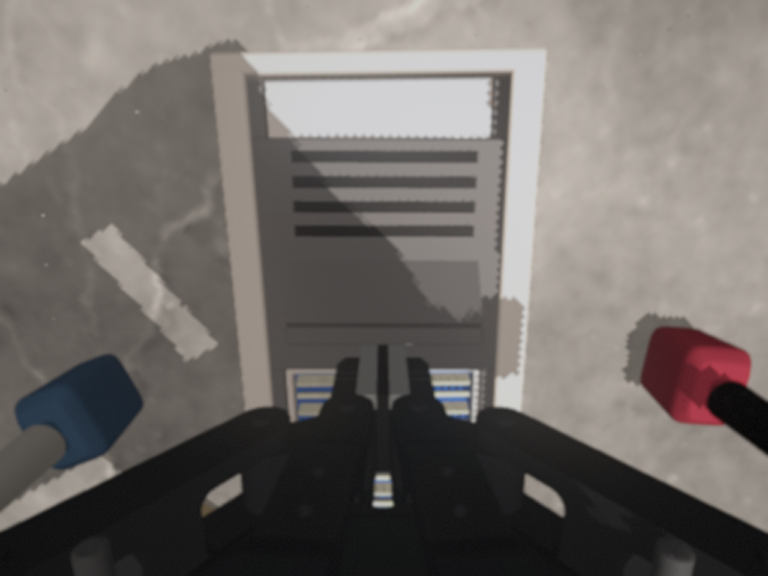

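The cover has moved about 75 mm along, with the filter visible behind it. I'll push 8 mm more for margin, then back off and rise.

```bash
python3 -m jog '[{"tx":4,"ty":0,"tz":0,"ax":0,"ay":0,"az":0,"jaw":1},{"tx":4,"ty":0,"tz":0,"ax":0,"ay":0,"az":0,"jaw":1},{"tx":0,"ty":0,"tz":0,"ax":0,"ay":0,"az":0,"jaw":1},{"tx":-6,"ty":0,"tz":0,"ax":0,"ay":0,"az":0,"jaw":1},{"tx":0,"ty":0,"tz":-30,"ax":0,"ay":0,"az":0,"jaw":1}]'
```

```text
time_s: 8.38
eef_pos: [571.0, 41.7, 84.4]
ee_rot: [-0.001, 0.922, 0.388, -0.002]
force: [-0.6, -0.4, -0.3]
grip_width: -0.006
grip_force: 0.0
```

```bash
python3 -m jog '[{"tx":-20,"ty":0,"tz":-50,"ax":0,"ay":0,"az":0,"jaw":1},{"tx":-40,"ty":0,"tz":-40,"ax":0,"ay":0,"az":0,"jaw":1},{"tx":-20,"ty":0,"tz":-30,"ax":0,"ay":0,"az":0,"jaw":1},{"tx":0,"ty":0,"tz":0,"ax":0,"ay":0,"az":0,"jaw":1},{"tx":0,"ty":0,"tz":0,"ax":0,"ay":0,"az":0,"jaw":1}]'; python3 wr.py w4.png
```

```text
time_s: 9.0
eef_pos: [516.5, -15.1, 204.9]
ee_rot: [-0.0, 0.922, 0.388, -0.0]
force: [-0.5, -0.4, -0.2]
grip_width: 0.003
grip_force: 0.0
9.0 [516.4550951  -15.09093574 204.93359857]
push_rib [255.  67.] 0.58 world [583.2  52.9  56. ] tool [ 95.4   0.5 148.9] depth-z [583.7  53.4  48.6]
cover [253.  38.] 0.61 world [599.2  72.4  43. ] tool [120.5  -1.7 161.9] depth-z [598.5  71.7  48.9]
```

View pics/w4.png

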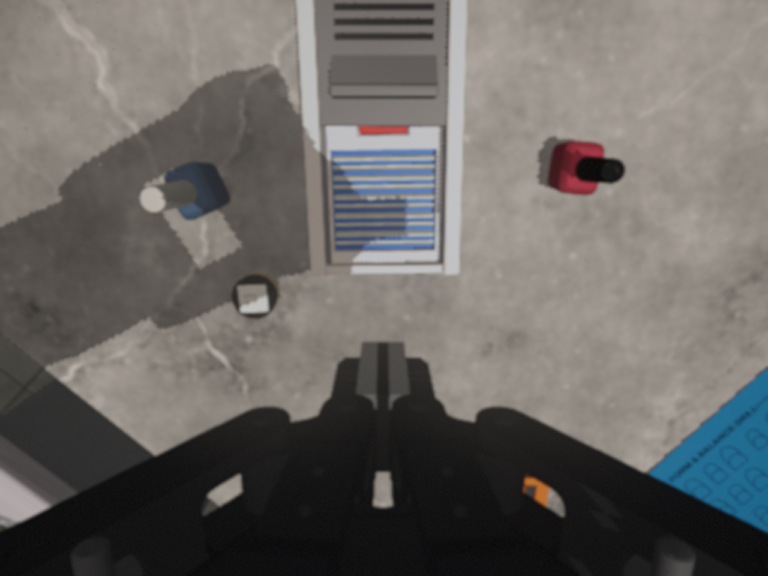

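The picture shows the filter fully uncovered, a few mm of the sunken red tab's rear edge showing behind the cover, and the bystanders standing. The rib has moved 83 mm.

```bash
python3 -c "from rig import *;print(finish_job())"
```

```text
the job is handed in; nothing more can be done
None
```

I pressed the snap tab fully in and slid the cover about 83 mm along its rails, so the filter is fully uncovered. The bottles and jar look untouched in the last picture. I handed the job in at about 9 s, and no verdict came back.

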